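Lock the mixing jar into the ointment mixer

ROBOT

A 6-joint arm with a two-finger parallel gripper is mounted at the origin on the work surface. World frame = base frame: x ahead of the robot, y to its left, z up, the work surface at z = 0. Lengths are in mm, angles in rad, forces in N, time in s.
With the tool pointing down it reaches from about 275 to 750 mm from the base axis. Payload 10.2 kg.
Tool frame: the origin (TCP) lies midway between the tips of the shut fingers; the grasp point (between the pads) lies 19 mm behind it; z points along the fingers, y is the line along which they close (so a half turn about z gives the same grasp; the last joint's range is limited). The gripper opens to 85 mm and grips with 20 to 120 N. Pads are 22 mm wide; open, the fingers measure 114 mm over their backs; the gripper's body (76 mm by 85 mm) begins 54 mm behind the grasp point. The pads swing forward as they close: fully open they stand 13 mm farther back than shut.
Start: joints at [0.898, 0.313, 1.498, -0, 1.331, -0.223], TCP at [228.275, 472.781, 231.294] pointing down, gripper open.
Joint ranges: [-2.94, 2.94], [-0.97, 2.17], [0.19, 2.56], [-1.23, 4.37], [0.02, 3.11], [-2.88, 2.88]. Speed limits (rad/s): [2.39, 2.39, 3.01, 3.14, 3.14, 3.14].

INTERFACE

Orientations are given as a unit quaternion [w, x, y, z].
In Python, from rig import ctrl gives the robot as it stands.
- The arm moves only by the tool send_rows, never from a script. Its argument "targets" is a list of rows, each a list of 7 numbers: the closure, from -1 (fully open) to 1 (shut), so that 0 is half open, then the shift along the tool's x, y, z in m, then the turn, a rotation vector about the tool's x, y, z in rad. In form: [[claw, dx, dy, dz, ax, ay, az], ...]. A call has exactly 10 rows; each row shifts and turns the commanded pose from where the row before left it, along the tool's axes as they then stand; what a row does not reach is not made up. A row lasts 1/8 s, in which the tool goes at most 62.5 mm and 10.7 degrees, less where a joint would pass 70% of its speed; a pose out of reach is approached as far as the arm can. A call with a gripper value outside its range is refused whole. The fingers move at their own pace and stop on an object; "squeeze" is the grip in N (left out, the last holds). Time passes only in rows, so rows that do not move let the fingers close, or fill a call up. It gives the time, the measured TCP pose, the force, the opening and the grip force at its end, in the units of the state.
- ctrl.sense(): the state, without advancing time (a new reading comes with each control period).
- ctrl.capture(name): name is "side" or "top" or "wrist"; returns a dict with "img" (480x640x3 uint8, red, green, blue), "camera_matrix" (3x3 intrinsics, pixels), "R" (3x3) and "t" (3): a world point X has camera coordinates R X + t. Camera axes: x right, y down, z forward; pixel columns grow to the right and rows downward; lengths in mm; the calibration is good to about 2 mm. A picture is of the moment at which its call begins. There is no depth.
- ctrl.finish_job(): hands the job in; it is judged then, once.
Trained networks look in a picture, given as the dict that the camera call returned (one of the last four; its "shot" number tells which), for a name from the list of things; names that differ only in an ending like _2 or _b are one class to them, and where a whole thing is asked for, a point or a joint stands for the part that bears it (a point fixed in the world has none). Each returns a list of dicts, best first, with "score" (0 to 1); they miss things now and then, are a little off and sometimes report something else, mostly with a low value. They report only what shows in the picture. A call takes as long as a camera call. They do not tell look-alikes from the thing itself.
- ctrl.boxes_of(query, picture): "extent" ([left, top, width, height] in pixels, round what is visible of it).
- ctrl.landmark_of(query, picture): "point" ([column, row] in pixels: a listed point, or the origin of a listed thing).
The state is a dict: "time_s": time; "joints": joint angles; "dq": joint speeds; "tau": joint torques, N m; "eef_pos": TCP position; "ee_rot": TCP orientation; "force": force on the tool from outside, world axes, zero at the start; "wrist_torque": the same for the moment, N m; "grip_width": opening from 0.0 (shut) to 1.0 (fully open); "grip_force": force on a finger pad.
Only numpy, scipy, OpenCV 4.12 (cv2) and the standard library are available. Lean on these libraries where they do the work, as an engineer would, in place of code of your own. Each camera call takes 0.05 s, during which the arm holds its last target. There are 200 camera calls.

TASK

Take the mixing jar with the green lid off the tray and fit it in the bayonet socket of the ointment mixer: lugs into the slots, push it down against the spring plate, twist a quarter turn clockwise (seen from above) and let it spring up into its lock, then let go. Feel your way gently, with little more push than the spring needs (always under 3 kg), and leave the blue jar and the mortar standing where they are.

Things in the scene. Friction and masses are not known exactly. Their poses are not given: they have to be found in the camera images.
- jar_green: the mixing jar to fit, 210 to 390 g: white round body 60 mm across, green lid 63 mm across, 118 mm high in all. Origin at the centre of its underside, z up. The foot tapers over its lowest 5 mm to 52 mm across. Lid top 84 mm above the underside, with a grip bar on it. Half a turn of the jar makes no difference.
- jar_green_grip (a point): place to grip the green jar: on its axis, 106 mm above its underside, in the upright green bar on the lid. The bar is 52 mm long along the jar's x, 14 mm thick along its y, and stands from 84 to 118 mm above the underside
- jar_lug (a point): one of the green jar's two black lugs, at its +x side; the other is opposite, so the lugs lie in line with the bar. They reach 36 mm from the axis, are 12 mm wide, and lie between 8 and 14 mm above the underside
- jar_blue: another mixing jar of the same shape with a blue lid and bar, on the same tray; leave it. Origin as for the green jar
- tray: grey flat tray, fixed, 150 mm (x) by 300 mm (y), 8 mm high, on which both jars stand; origin at the centre of its underside
- mixer: low white ointment mixer, fixed, 190 mm (x) by 170 mm (y) by 60 mm high, blue control panel along the -x edge of its top and on its -x face, bayonet socket on top. Origin at the centre of its underside
- socket (a point): nominal middle of the socket's mouth, level with its rim, 94 mm above the mixer's underside, axes as the mixer's. The socket is clamped on a height-adjustable mount: really it lies up to 8 mm higher or lower than this, and up to 2 mm off in x and in y (rigid; yaw true). It is a ring 85 mm across, rim 34 mm above the mixer's top, with an inner lip 63 mm across, 8 mm thick
- slot (a point): nominal place, level with the rim, of the +x one of two opposite slots in the lip (mixer's +x and -x sides, red dots on the rim), 18 mm wide, open at the top, for the jar's lugs. Lugs that miss the slots ride on the rim with the jar's underside 8 mm below it. From the slots the jar turns only clockwise, and only when pushed in
- pocket (a point): nominal place, level with the rim, of the middle of one lock pocket (the other is opposite): 84 degrees clockwise from the slot, seen from above. Under the lip there it is 3.5 mm deep; pushed-in lugs turned 79 to 88 degrees rise into it when let up, and lock. A hard end stop lies just beyond
- plate (a joint): how far the sprung plate in the socket is pushed in, m. At 0 its top is 15 mm below the rim; a jar rests on it. The spring takes 6 N to start, then 0.9 N per mm. At 0.007 (12.3 N) the lugs are just clear under the lip; at 0.0095 (14.6 N) it hits a hard stop; a locked jar holds it at about 0.0035
- mortar: white mortar bowl, 130 mm across, 75 mm high; origin at the centre of its underside; leave it
Things that resemble listed ones, but are neither listed nor needed, are in the scene too. Leave any orange or pink look-alike of the jar_green alone.

How it is judged:
By the outcome, as a careful person would: the job done as asked, in the order asked, and still so for the second after the job is handed in, with the robot touching nothing.
It also fails if it takes over 54 s, if anything falls off the work surface, if the arm or the gripper's body presses on something with over 40 N, if the wrist force passes 120 N, or if a joint passes its speed limit or range.

## Working session

There is one attempt and no reset: what is moved stays moved. The work goes in short steps, Python scripts to look and compute and a tool call to move; the robot and the scene stay as the last step left them, time stands still between calls to the robot, and variables do not carry over. Pictures are saved under pics/ and viewed, at most 10 in all, crops included, and the job is handed in when it is done.

Besides the shell and the picture viewer there is one more tool, called after "Call:" by a JSON object that holds its "op" and its "data", one argument or row to a line. send_rows: Moves the arm, as the interface text tells. Its arguments: {"type":"object","properties":{"targets":{"type":"array"},"squeeze":{"type":"number"}},"required":["targets"]}

```bash
mkdir -p pics; ls
cat > h.py <<'E'
import numpy as np, cv2
from rig import ctrl
def cap(n,save=None):
    p=ctrl.capture(n)
    if save: cv2.imwrite(f'pics/{save}.png',cv2.cvtColor(p['img'],cv2.COLOR_RGB2BGR))
    return p
def ray(p,uv):
    K=np.array(p['camera_matrix']);R=np.array(p['R']);t=np.array(p['t'])
    d=R.T@np.linalg.solve(K,[uv[0],uv[1],1]); return -R.T@t,d
def atz(p,uv,z):
    c,d=ray(p,uv); return c+d*(z-c[2])/d[2]
def tri(obs):
    A=np.zeros((3,3));b=np.zeros(3)
    for p,uv in obs:
        c,d=ray(p,uv);d=d/np.linalg.norm(d);M=np.eye(3)-np.outer(d,d);A+=M;b+=M@c
    return np.linalg.solve(A,b)
def proj(p,X):
    x=np.array(p['camera_matrix'])@(np.array(p['R'])@X+np.array(p['t']));return x[:2]/x[2]
E
python3 - <<'E'
from h import *
np.set_printoptions(precision=1,suppress=True)
s=ctrl.sense();print(s['eef_pos'],s['ee_rot'],s['force'],s['grip_width'])
for n in('top','side'):
    p=cap(n,n+'0'); print(n,ray(p,(320,240)))
    for q in('jar_green','jar_green_grip','jar_lug','jar_blue','tray','mixer','socket','slot','pocket','mortar'):
        print(q,[(np.round(d['point'],1).tolist(),round(d['score'],2)) for d in ctrl.landmark_of(q,p)[:5]])
E
```

```text
pics
[228.1 472.6 230.8] [-0.   0.2  1.  -0. ] [-1.  -0.3  0.5] 1.0013481987286736
top (array([493.3,  63.3, 877.9]), array([ 0.1,  0. , -1. ]))
jar_green [([216.7, 217.4], 0.84), ([175.3, 344.4], 0.68), ([169.2, 147.2], 0.65), ([471.7, 245.0], 0.52)]
jar_green_grip [([160.9, 354.0], 0.97), ([202.3, 210.8], 0.65), ([148.1, 126.9], 0.64)]
jar_lug [([190.6, 359.3], 0.89), ([178.9, 130.4], 0.7), ([225.5, 204.5], 0.63)]
jar_blue [([295.1, 256.8], 0.9)]
tray [([475.3, 245.6], 0.48)]
mixer [([436.8, 246.4], 0.92)]
socket [([452.0, 244.7], 0.84)]
slot [([459.0, 222.8], 0.55), ([355.8, 136.8], 0.17)]
pocket [([475.3, 246.9], 0.76), ([436.1, 248.6], 0.62)]
mortar [([353.0, 139.4], 0.69)]
side (array([ 189.8, -683.2,  790.7]), array([ 0.4,  0.7, -0.6]))
jar_green [([288.3, 228.7], 0.85), ([175.1, 251.2], 0.75), ([324.8, 194.9], 0.62)]
jar_green_grip [([291.6, 185.7], 0.95), ([321.7, 148.8], 0.81), ([167.9, 209.2], 0.59)]
jar_lug [([173.4, 255.3], 0.84), ([303.8, 225.1], 0.7), ([338.3, 189.3], 0.6)]
jar_blue [([287.3, 279.0], 0.68)]
tray [([282.2, 252.6], 0.75)]
mixer [([367.0, 369.1], 0.59), ([413.1, 278.6], 0.43)]
socket [([372.5, 332.8], 0.87)]
slot [([391.6, 326.4], 0.61)]
pocket [([383.4, 348.6], 0.84)]
mortar [([415.8, 277.8], 0.77)]
```

View pics/top0.png

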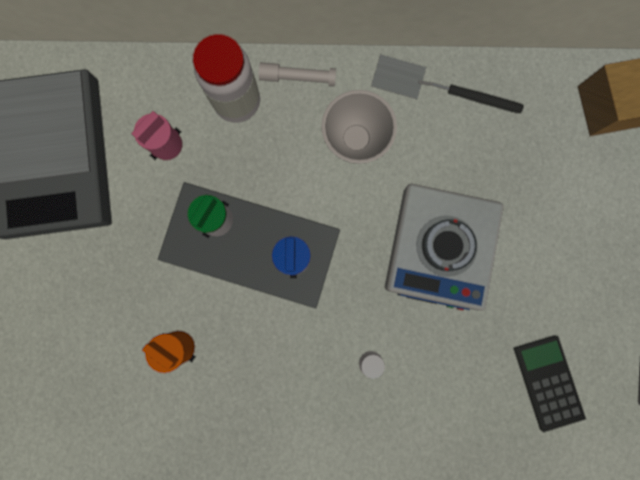

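View pics/side0.png

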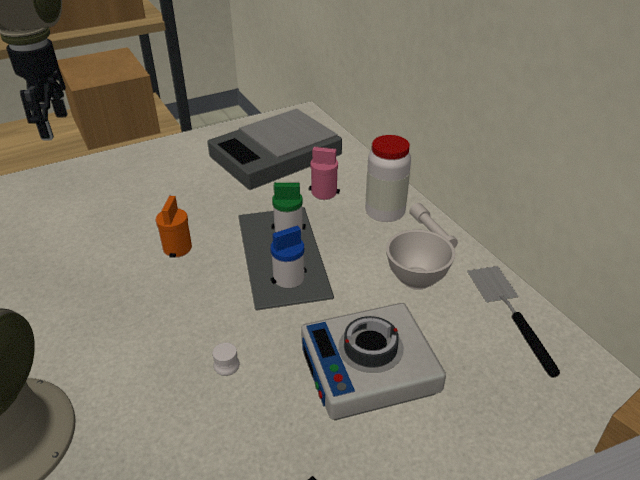

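The top view shows the green jar on the tray, lid at (208,213) and lugs near (226,204) and (206,234). The blue jar is at (292,256), the socket at (448,245), and the red dots near (456,222) and (445,268). Orange and pink are look-alikes.

```bash
cat > m.py <<'E'
from h import *
np.set_printoptions(precision=1,suppress=True)
T=cap('top');S=cap('side')
def seg(p,lo,hi,box):
    x0,y0,x1,y1=box
    hsv=cv2.cvtColor(p['img'],cv2.COLOR_RGB2HSV)
    m=cv2.inRange(hsv,lo,hi); M=np.zeros_like(m);M[y0:y1,x0:x1]=m[y0:y1,x0:x1];return M
g=seg(T,(45,120,30),(85,255,255),(170,180,250,250))
cn=max(cv2.findContours(g,0,2)[0],key=cv2.contourArea)
c,r=cv2.minEnclosingCircle(cn);print('lid',c,r,atz(T,c,92))
print('lug a,b',atz(T,(226,204),22),atz(T,(206.5,234),22))
print('grip net',atz(T,(202.3,210.8),114),tri([(T,(202.3,210.8)),(S,(291.6,185.7))]))
# red dots
for lo in((0,110,70),(170,110,70)):
    m=seg(T,lo,(lo[0]+9,255,255),(415,210,485,280))
    n,_,st,ce=cv2.connectedComponentsWithStats(m)
    for i in range(1,n): print('red',ce[i],st[i,4],atz(T,ce[i],94))
for lo in((0,110,70),(170,110,70)):
    m=seg(S,lo,(lo[0]+9,255,255),(335,310,405,375))
    n,_,st,ce=cv2.connectedComponentsWithStats(m)
    for i in range(1,n): print('redS',ce[i],st[i,4],atz(S,ce[i],94))
print('socket net',atz(T,(452,244.7),94),tri([(T,(452,244.7)),(S,(372.5,332.8))]))
# mixer top corners (z=60)
for q in((410,185),(502,203),(484,309),(388,291)): print('corner',atz(T,q,60))
cr=lambda p,b,k:cv2.resize(p['img'][b[1]:b[3],b[0]:b[2]],None,fx=k,fy=k,interpolation=2)
a=np.hstack([cr(T,(170,180,250,260),5),cr(T,(410,205,490,285),5)])
cv2.imwrite('pics/c1.png',a[...,::-1])
E
python3 m.py
```

```text
lid (206.58197021484375, 213.0737762451172) 19.262306213378906 [608.5 249.8  92. ]
lug a,b [635.6 232.4  22. ] [581.4 265.2  22. ]
grip net [608.9 251.5 114. ] [612.3 247.5 122.7]
red [455.1 220.7] 9 [ 601.7 -155.6   94. ]
red [446.4 268.8] 8 [ 523.3 -140.6   94. ]
redS [395.2 329.3] 11 [ 599.3 -160.4   94. ]
redS [346.6 340.3] 10 [ 520.4 -144.5   94. ]
redS [347. 342.] 1 [ 519.2 -147.8   94. ]
redS [337.5 374. ] 4 [ 475.8 -195.2   94. ]
socket net [ 562.3 -150.1   94. ] [ 562.9 -150.3   94.6]
corner [666.8 -88.8  60. ]
corner [ 637.9 -245.4   60. ]
corner [ 458.4 -211.5   60. ]
corner [485.9 -51.3  60. ]
```

View pics/c1.png

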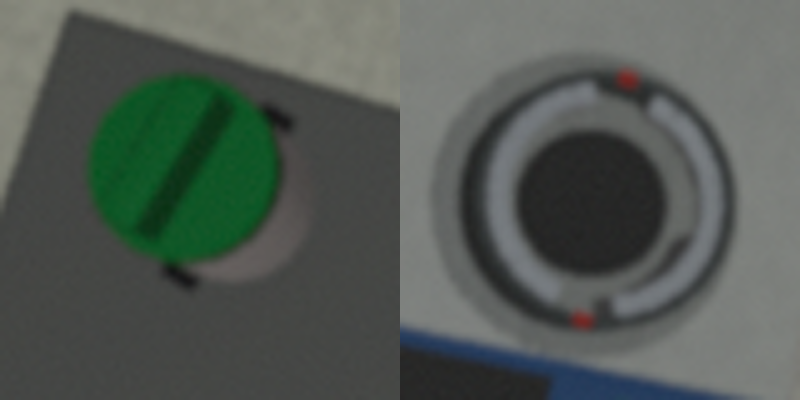

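Lid and lug midpoint agree on the jar at about (608.5, 249) with the bar at -31°. The mixer yaw is about -10.8°, with the socket near (562.5, -148). Next I compute the first move.

```bash
cat >> h.py <<'E'
from scipy.spatial.transform import Rotation as Ro
def rot(s): q=s['ee_rot'];return Ro.from_quat([q[1],q[2],q[3],q[0]])
def psi(s): x=rot(s).apply([1,0,0]);return np.degrees(np.arctan2(x[1],x[0]))
def rep():
    s=ctrl.sense();print('t',s['time_s'],'tcp',np.round(s['eef_pos'],1),'psi',round(psi(s),2),'tilt',np.round(rot(s).apply([0,0,1]),3),'F',np.round(s['force'],1),'M',np.round(s['wrist_torque'],2),'j',np.round(s['joints'],3),'w',round(s['grip_width'],3),s['grip_force']);return s
def need(s,X,ps=None):
    print('tool delta mm',np.round(rot(s).inv().apply(np.array(X)-s['eef_pos']),1),'az', None if ps is None else round(-np.radians(ps-psi(s)),3))
E
python3 - <<'E'
from h import *
s=rep(); need(s,(608.5,249,200),-31.2);need(s,(608.5,249,200),148.8)
T=cap('top');S=cap('side')
a=tri([(T,(455.1,220.7)),(S,(395.2,329.3))]);b=tri([(T,(446.4,268.8)),(S,(346.6,340.3))]);print(a,b,(a+b)/2,np.degrees(np.arctan2(*(a-b)[1::-1])))
for x in (a,b): print(proj(T,x),proj(S,x))
print('blue',atz(T,(292,256),92))
# overall lug line fit with refined pixels
p,q=atz(T,(225.4,203.6),22),atz(T,(206,235.4),22);print(p,q,(p+q)/2,np.degrees(np.arctan2(*(p-q)[1::-1])))
p,q=atz(T,(170+225/5,180+97/5),126),atz(T,(170+147/5,180+232/5),126);print(p,q,(p+q)/2,np.degrees(np.arctan2(*(p-q)[1::-1])))
E
```

```text
t 1.2 tcp [228.3 472.8 231.3] psi 154.23 tilt [ 0. -0. -1.] F [ 0.2  0.1 -0.1] M [0.01 0.03 0.05] j [ 0.898  0.313  1.498 -0.     1.331 -0.223] w 0.998 0.0
tool delta mm [-439.7  -36.2   31.3] az 3.236
tool delta mm [-439.7  -36.2   31.3] az 0.095
[ 602.17062174 -156.89368323   89.27984584] [ 522.87131355 -141.46467428   89.91015374] [ 562.52096764 -149.17917875   89.59499979] -11.010293189888287
[455.07319098 220.75506832] [395.26154919 329.28643991]
[446.26603307 269.09766905] [346.93596109 340.24596833]
blue [540.34021889 108.79033981  92.        ]
[636.3467387  233.50222081  22.        ] [578.84564591 265.97815664  22.        ] [607.59619231 249.74018872  22.        ] -29.457246513974177
[625.39461588 229.35729984 126.        ] [582.41219388 252.17553115 126.        ] [603.90340488 240.76641549 126.        ] -27.962650621147848
```

Call:
{"op": "send_rows", "data": {
  "targets": [
    [-1,-0.044,-0.0036,0.003,0,0,0],
    [-1,-0.044,-0.0036,0.003,0,0,0],
    [-1,-0.044,-0.0036,0.003,0,0,0],
    [-1,-0.044,-0.0036,0.003,0,0,0],
    [-1,-0.044,-0.0036,0.003,0,0,0],
    [-1,-0.044,-0.0036,0.003,0,0,0],
    [-1,-0.044,-0.0036,0.003,0,0,0],
    [-1,-0.044,-0.0036,0.003,0,0,0],
    [-1,-0.044,-0.0036,0.003,0,0,0],
    [-1,-0.044,-0.0036,0.003,0,0,0.08]
  ],
  "squeeze": 50
}}

```text
time_s: 2.55
eef_pos: [610.0, 248.2, 201.1]
ee_rot: [-0.0, 0.263, 0.965, 0.0]
force: [0.0, 0.5, 0.1]
grip_width: 1.001
grip_force: 0.0
```

Run:
```python
from h import *
W=cap('wrist','w1');s=rep();need(s,(608,249.5,97),150)
for q in('jar_green','jar_green_grip','jar_lug'):
    for d in ctrl.landmark_of(q,W)[:3]: print(q,d['point'],round(d['score'],2),atz(W,d['point'],{'jar_green':8,'jar_green_grip':114,'jar_lug':19}[q]))
```

```text
t 2.6 tcp [613.5 244.6 199.9] psi 149.1 tilt [ 0.001 -0.001 -1.   ] F [ 4.2 -2.6 -0.3] M [-0.11 -0.1   0.03] j [ 2.030e-01  6.420e-01  1.078e+00 -1.000e-03  1.421e+00 -8.280e-01] w 1.001 0.0
tool delta mm [  7.3   1.5 102.9] az -0.016
jar_green [481.1, 268.5] 0.63 [742.05651579 351.38270677   8.        ]
jar_green [326.1, 205.8] 0.6 [608.15434752 250.42776935   8.        ]
jar_green_grip [535.5, 325.2] 0.73 [739.49637919 348.22640235 114.        ]
jar_green_grip [329.7, 238.1] 0.68 [606.88529793 253.60492924 114.        ]
jar_lug [473.8, 298.9] 0.77 [762.16309563 330.23627381  19.        ]
```

View pics/w1.png

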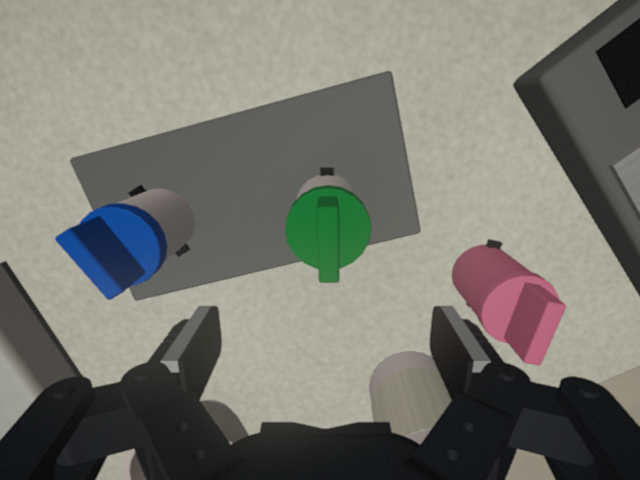

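The wrist view shows the green bar upright in the image at (329,238), centred between the fingers (about column 325), so the alignment is good. Descend.

Call:
{"op": "send_rows", "data": {
  "targets": [
    [-1,0,0,0.014,0,0,0],
    [-1,0,0,0.014,0,0,0],
    [-1,0,0,0.014,0,0,0],
    [-1,0,0,0.014,0,0,0],
    [-1,0,0,0.014,0,0,0],
    [-1,0,0,0.012,0,0,0],
    [-1,0,0,0.01,0,0,0],
    [-1,0,0,0.008,0,0,0],
    [-1,0,0,0.004,0,0,0],
    [-1,0,0,0,0,0,0]
  ]
}}

```text
time_s: 4.0
eef_pos: [608.9, 249.1, 97.3]
ee_rot: [0.0, 0.262, 0.965, -0.0]
force: [-0.4, -0.4, -0.0]
grip_width: 1.001
grip_force: 0.0
```

Run:
```python
from h import *
W=cap('wrist');s=rep();need(s,(608,249.7,97),150)
for q in('jar_green','jar_green_grip','jar_lug'):
    for d in ctrl.landmark_of(q,W)[:3]: print(q,d['point'],round(d['score'],2),atz(W,d['point'],{'jar_green':8,'jar_green_grip':114,'jar_lug':19}[q]))
```

```text
t 4.05 tcp [609.  249.1  97.5] psi 149.64 tilt [ 0.  0. -1.] F [-0.4  0.2 -0.3] M [-0.05 -0.06  0.04] j [ 0.211  0.722  1.213  0.     1.206 -0.83 ] w 1.001 0.0
tool delta mm [1.2 0.  0.5] az -0.006
jar_green [533.2, 329.6] 0.97 [742.61441249 347.10714054   8.        ]
jar_green_grip [330.6, 328.4] 0.98 [608.36862418 251.86365052 114.        ]
jar_lug [527.0, 371.8] 0.6 [764.19539398 328.09610254  19.        ]
```

Call:
{"op": "send_rows", "data": {
  "targets": [
    [1,0.001,0,0,0,0,0],
    [1,0,0,0,0,0,0],
    [1,0,0,0,0,0,0],
    [1,0,0,0,0,0,0],
    [1,0,0,0,0,0,0],
    [1,0,0,0,0,0,0],
    [1,0,0,0,0,0,0],
    [1,0,0,0,0,0,0],
    [1,0,0,0,0,0,0],
    [1,0,0,0,0,0,0]
  ],
  "squeeze": 70
}}

```text
time_s: 5.45
eef_pos: [608.0, 249.6, 97.3]
ee_rot: [0.0, 0.262, 0.965, -0.0]
force: [1.2, 0.6, 0.3]
grip_width: 0.152
grip_force: 69.9
```

```bash
python3 -c "
from h import *
rep()"
```

```text
t 5.45 tcp [608.  249.6  97.3] psi 149.65 tilt [ 0. -0. -1.] F [1.2 0.6 0.3] M [-0.07 -0.06 -0.01] j [ 0.212  0.721  1.216 -0.     1.205 -0.829] w 0.152 69.85223650932312
```

Call:
{"op": "send_rows", "data": {
  "targets": [
    [1,0,0,-0.005,0,0,0],
    [1,0,0,-0.012,0,0,0],
    [1,0,0,-0.018,0,0,0],
    [1,0,0,-0.02,0,0,0],
    [1,0,0,-0.02,0,0,0],
    [1,0,0,-0.02,0,0,0],
    [1,0,0,-0.02,0,0,0],
    [1,0,0,-0.015,0,0,0],
    [1,0,0,-0.01,0,0,0],
    [1,0,0,0,0,0,0]
  ]
}}

```text
time_s: 6.7
eef_pos: [608.1, 249.6, 237.9]
ee_rot: [0.0, 0.262, 0.965, 0.0]
force: [0.7, 0.2, -3.3]
grip_width: 0.152
grip_force: 69.5
```

```bash
python3 -c "
from h import *
s=rep();need(s,(562.5,-149,237),169.1)"
```

```text
t 6.7 tcp [608.1 249.6 237.9] psi 149.65 tilt [ 0.001  0.    -1.   ] F [ 0.7  0.2 -3.3] M [ 0.   -0.01  0.03] j [ 0.212  0.614  1.027 -0.     1.5   -0.829] w 0.152 69.5025908946991
tool delta mm [-162.  -367.     0.8] az -0.34
```

Call:
{"op": "send_rows", "data": {
  "targets": [
    [1,-0.008,-0.018,0,0,0,0],
    [1,-0.014,-0.033,0,0,0,0],
    [1,-0.02,-0.045,0,0,0,0],
    [1,-0.02,-0.045,0,0,0,0],
    [1,-0.02,-0.045,0,0,0,0],
    [1,-0.02,-0.045,0,0,0,0],
    [1,-0.02,-0.045,0,0,0,0],
    [1,-0.02,-0.045,0,0,0,0],
    [1,-0.012,-0.028,0,0,0,0],
    [1,-0.008,-0.018,0,0,0,0]
  ]
}}

```text
time_s: 7.95
eef_pos: [561.9, -150.2, 236.7]
ee_rot: [-0.001, 0.262, 0.965, 0.0]
force: [-0.1, -0.1, -2.8]
grip_width: 0.15
grip_force: 69.5
```

Call:
{"op": "send_rows", "data": {
  "targets": [
    [1,0,0,0.01,0,0,-0.06],
    [1,0,0,0.015,0,0,-0.08],
    [1,0,0,0.01,0,0,-0.08],
    [1,0,0,0.005,0,0,-0.08],
    [1,0,0,0,0,0,-0.04],
    [1,0,0,0,0,0,0],
    [1,0,0,0,0,0,0],
    [1,0,0,0,0,0,0],
    [1,0,0,0,0,0,0],
    [1,0,0,0,0,0,0]
  ]
}}

```text
time_s: 9.2
eef_pos: [562.3, -149.0, 197.3]
ee_rot: [0.0, 0.095, 0.995, 0.0]
force: [-0.3, 1.1, -3.3]
grip_width: 0.148
grip_force: 69.5
```

Run:
```python
from h import *
s=rep();need(s,(562.5,-149,200),169.1)
T=cap('top');S=cap('side');W=cap('wrist')
cr=lambda p,b,k:cv2.resize(p['img'][b[1]:b[3],b[0]:b[2]],None,fx=k,fy=k,interpolation=2)
a=np.vstack([np.hstack([cr(T,(400,180,520,300),2.5),cr(S,(310,220,430,340),2.5)]),cr(W,(0,80,640,400),600/640)])
cv2.imwrite('pics/c2.png',a[...,::-1])
```

```text
t 9.2 tcp [ 562.3 -149.   197.3] psi 169.12 tilt [ 0.  0. -1.] F [-0.3  1.1 -3.3] M [ 0.    0.06 -0.02] j [-0.46   0.464  1.371  0.     1.307 -1.841] w 0.148 69.47737097740173
tool delta mm [-0.2  0.  -2.7] az 0.0
```

View pics/c2.png

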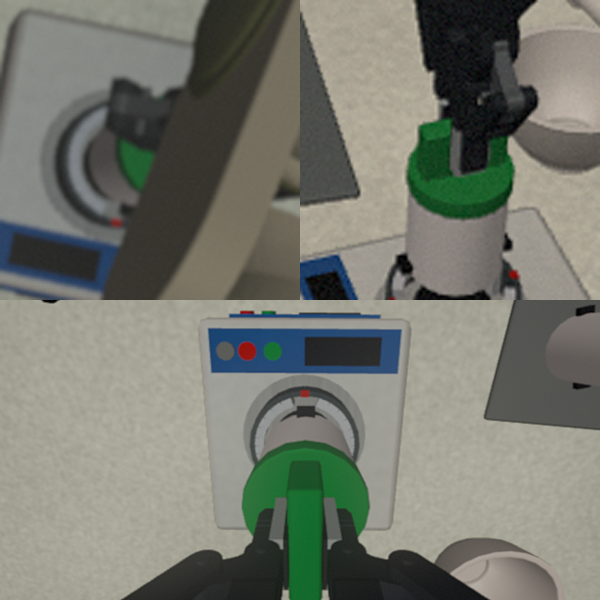

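The wrist view shows the near lug (306,411) in line with the red dot (305,393), with the jar concentric with the ring to within about 1 mm. Lower gently.

Call:
{"op": "send_rows", "data": {
  "targets": [
    [1,0,0,0.003,0,0,0],
    [1,0,0,0.003,0,0,0],
    [1,0,0,0.002,0,0,0],
    [1,0,0,0.002,0,0,0],
    [1,0,0,0.001,0,0,0],
    [1,0,0,0.001,0,0,0],
    [1,0,0,0.001,0,0,0],
    [1,0,0,0.001,0,0,0],
    [1,0,0,0.001,0,0,0],
    [1,0,0,0,0,0,0]
  ]
}}

```text
time_s: 10.6
eef_pos: [562.3, -149.0, 182.2]
ee_rot: [-0.0, 0.095, 0.995, 0.0]
force: [0.2, -0.7, -2.3]
grip_width: 0.148
grip_force: 69.5
```

Run:
```python
from h import *
s=rep()
S=cap('side');W=cap('wrist')
cr=lambda p,b,k:cv2.resize(p['img'][b[1]:b[3],b[0]:b[2]],None,fx=k,fy=k,interpolation=2)
a=np.hstack([cr(S,(325,280,425,380),4),cr(W,(255,130,395,270),400/140)])
cv2.imwrite('pics/c3.png',a[...,::-1])
```

```text
t 10.6 tcp [ 562.3 -149.   182.2] psi 169.12 tilt [-0.  0. -1.] F [ 0.2 -0.7 -2.3] M [ 0.02 -0.04 -0.06] j [-0.46   0.477  1.392 -0.     1.274 -1.841] w 0.148 69.4947874546051
```

View pics/c3.png

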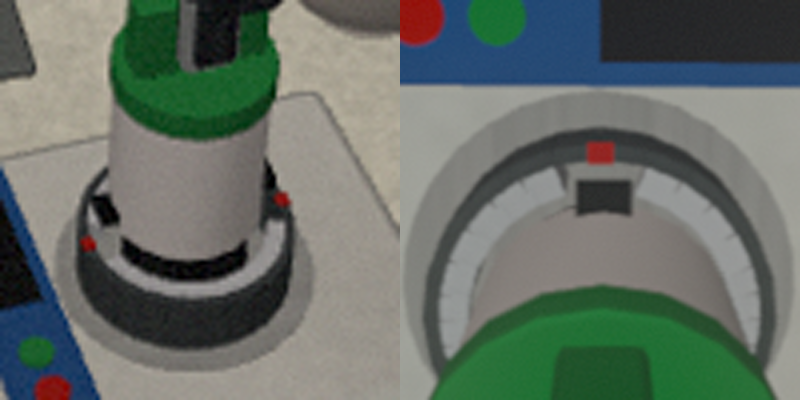

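Both views show the lugs over the slots, with the jar about 1 mm to the image right (lug 604, dot 600). I shift it and go on down.

Call:
{"op": "send_rows", "data": {
  "targets": [
    [1,0,-0.001,0.001,0,0,0],
    [1,0,0,0.001,0,0,0],
    [1,0,0,0.001,0,0,0],
    [1,0,0,0.001,0,0,0],
    [1,0,0,0.001,0,0,0],
    [1,0,0,0.001,0,0,0],
    [1,0,0,0.001,0,0,0],
    [1,0,0,0.001,0,0,0],
    [1,0,0,0,0,0,0],
    [1,0,0,0,0,0,0]
  ]
}}

```text
time_s: 11.95
eef_pos: [562.1, -150.0, 174.3]
ee_rot: [0.0, 0.095, 0.996, -0.0]
force: [0.5, -0.1, -3.4]
grip_width: 0.153
grip_force: 69.5
```

Call:
{"op": "send_rows", "data": {
  "targets": [
    [1,0,0,0.0005,0,0,0],
    [1,0,0,0.0005,0,0,0],
    [1,0,0,0.0005,0,0,0],
    [1,0,0,0.0005,0,0,0],
    [1,0,0,0.0005,0,0,0],
    [1,0,0,0.0005,0,0,0],
    [1,0,0,0.0005,0,0,0],
    [1,0,0,0.0005,0,0,0],
    [1,0,0,0,0,0,0],
    [1,0,0,0,0,0,0]
  ]
}}

```text
time_s: 13.2
eef_pos: [562.1, -150.0, 170.3]
ee_rot: [-0.0, 0.095, 0.995, -0.0]
force: [-0.2, -1.0, -2.9]
grip_width: 0.151
grip_force: 69.6
```

```bash
python3 -c "
from h import *
rep()"
```

```text
t 13.2 tcp [ 562.1 -150.   170.3] psi 169.12 tilt [-0. -0. -1.] F [-0.2 -1.  -2.9] M [ 0.05 -0.02  0.04] j [-0.462  0.488  1.407 -0.     1.247 -1.843] w 0.151 69.55368161201477
```

Call:
{"op": "send_rows", "data": {
  "targets": [
    [1,0,0,0.0005,0,0,0],
    [1,0,0,0.0005,0,0,0],
    [1,0,0,0.0005,0,0,0],
    [1,0,0,0.0005,0,0,0],
    [1,0,0,0.0005,0,0,0],
    [1,0,0,0.0005,0,0,0],
    [1,0,0,0.0005,0,0,0],
    [1,0,0,0.0005,0,0,0],
    [1,0,0,0,0,0,0],
    [1,0,0,0,0,0,0]
  ]
}}

```text
time_s: 14.45
eef_pos: [562.1, -150.0, 166.3]
ee_rot: [-0.0, 0.095, 0.996, 0.0]
force: [-0.6, 0.2, -3.5]
grip_width: 0.149
grip_force: 69.5
```

```bash
python3 -c "
from h import *
rep()"
```

```text
t 14.45 tcp [ 562.1 -150.   166.3] psi 169.13 tilt [-0.  0. -1.] F [-0.6  0.2 -3.5] M [-0.02  0.    0.01] j [-0.462  0.491  1.412  0.     1.238 -1.843] w 0.149 69.54571008682251
```

Underside is at about 77 with no lateral load. Spring contact is expected near 74.6.

Call:
{"op": "send_rows", "data": {
  "targets": [
    [1,0,0,0.0005,0,0,0],
    [1,0,0,0.0005,0,0,0],
    [1,0,0,0.0005,0,0,0],
    [1,0,0,0.0005,0,0,0],
    [1,0,0,0.0005,0,0,0],
    [1,0,0,0.0005,0,0,0],
    [1,0,0,0.0005,0,0,0],
    [1,0,0,0.0005,0,0,0],
    [1,0,0,0,0,0,0],
    [1,0,0,0,0,0,0]
  ]
}}

```text
time_s: 15.7
eef_pos: [562.1, -150.0, 162.3]
ee_rot: [0.0, 0.095, 0.996, -0.0]
force: [0.2, -0.1, -2.1]
grip_width: 0.153
grip_force: 69.5
```

```bash
python3 -c "
from h import *
rep()"
```

```text
t 15.7 tcp [ 562.1 -150.   162.3] psi 169.13 tilt [ 0. -0. -1.] F [ 0.2 -0.1 -2.1] M [-0.01  0.01 -0.03] j [-0.462  0.495  1.417  0.     1.229 -1.843] w 0.153 69.53098654747009
```

Call:
{"op": "send_rows", "data": {
  "targets": [
    [1,0,0,0.0005,0,0,0],
    [1,0,0,0.0005,0,0,0],
    [1,0,0,0.0005,0,0,0],
    [1,0,0,0.0005,0,0,0],
    [1,0,0,0.0005,0,0,0],
    [1,0,0,0.0005,0,0,0],
    [1,0,0,0,0,0,0],
    [1,0,0,0,0,0,0],
    [1,0,0,0,0,0,0],
    [1,0,0,0,0,0,0]
  ]
}}

```text
time_s: 16.95
eef_pos: [562.2, -150.0, 159.4]
ee_rot: [0.0, 0.095, 0.996, -0.0]
force: [0.8, 0.6, 4.2]
grip_width: 0.152
grip_force: 70.6
```

```bash
python3 -c "
from h import *
rep()"
```

```text
t 16.95 tcp [ 562.2 -150.   159.4] psi 169.12 tilt [ 0. -0. -1.] F [0.8 0.6 4.2] M [ 0.14  0.14 -0.01] j [-0.462  0.498  1.421  0.     1.223 -1.843] w 0.152 70.6357491016388
```

Call:
{"op": "send_rows", "data": {
  "targets": [
    [1,0,0,0.001,0,0,0],
    [1,0,0,0.001,0,0,0],
    [1,0,0,0.001,0,0,0],
    [1,0,0,0.001,0,0,0],
    [1,0,0,0.0005,0,0,0],
    [1,0,0,0.0005,0,0,0],
    [1,0,0,0,0,0,0],
    [1,0,0,0,0,0,0],
    [1,0,0,0,0,0,0],
    [1,0,0,0,0,0,0]
  ]
}}

```text
time_s: 18.2
eef_pos: [562.3, -150.0, 154.8]
ee_rot: [0.0, 0.095, 0.996, -0.0]
force: [-0.7, 1.9, 7.9]
grip_width: 0.148
grip_force: 71.2
```

```bash
python3 -c "
from h import *
rep()"
```

```text
t 18.2 tcp [ 562.3 -150.   154.8] psi 169.13 tilt [ 0.001 -0.    -1.   ] F [-0.7  1.9  7.9] M [ 0.31  0.28 -0.03] j [-0.462  0.502  1.426  0.     1.212 -1.843] w 0.148 71.2341856956482
```

Call:
{"op": "send_rows", "data": {
  "targets": [
    [1,0,0,0.0005,0,0,0],
    [1,0,0,0.0005,0,0,0],
    [1,0,0,0.0005,0,0,0],
    [1,0,0,0.0005,0,0,0],
    [1,0,0,0.0005,0,0,0],
    [1,0,0,0,0,0,0],
    [1,0,0,0,0,0,0],
    [1,0,0,0,0,0,0],
    [1,0,0,0,0,0,0],
    [1,0,0,0,0,0,0]
  ]
}}

```text
time_s: 19.45
eef_pos: [562.4, -150.0, 152.6]
ee_rot: [0.001, 0.095, 0.996, -0.0]
force: [-2.0, 3.0, 10.5]
grip_width: 0.15
grip_force: 71.5
```

```bash
python3 -c "
from h import *
rep();rep()"
```

```text
t 19.45 tcp [ 562.4 -150.   152.6] psi 169.13 tilt [ 0.001 -0.    -1.   ] F [-2.   3.  10.5] M [ 0.38  0.44 -0.04] j [-0.462  0.505  1.429  0.     1.207 -1.843] w 0.15 71.49543285369873
t 19.45 tcp [ 562.4 -150.   152.6] psi 169.13 tilt [ 0.001 -0.    -1.   ] F [-2.   3.  10.5] M [ 0.38  0.44 -0.04] j [-0.462  0.505  1.429  0.     1.207 -1.843] w 0.15 71.49543285369873
```

Call:
{"op": "send_rows", "data": {
  "targets": [
    [1,0.0004,0.0005,0,0,0,0],
    [1,0,0,0,0,0,0.03],
    [1,0,0,0,0,0,0.06],
    [1,0,0,0,0,0,0.06],
    [1,0,0,0,0,0,0.06],
    [1,0,0,0,0,0,0.06],
    [1,0,0,0,0,0,0.06],
    [1,0,0,0,0,0,0.06],
    [1,0,0,0,0,0,0.03],
    [1,0,0,0,0,0,0]
  ]
}}

```text
time_s: 20.7
eef_pos: [562.5, -150.0, 152.9]
ee_rot: [0.001, 0.3, 0.954, -0.0]
force: [-0.3, 0.6, 10.0]
grip_width: 0.152
grip_force: 71.5
```

```bash
python3 -c "
from h import *
rep()"
```

```text
t 20.7 tcp [ 562.5 -150.   152.9] psi 145.05 tilt [ 0.002 -0.002 -1.   ] F [-0.3  0.6 10. ] M [-0.11  0.07  0.01] j [-4.620e-01  5.040e-01  1.430e+00 -1.000e-03  1.205e+00 -1.422e+00] w 0.152 71.47860288619995
```

Call:
{"op": "send_rows", "data": {
  "targets": [
    [1,0,0,0,0,0,0.04],
    [1,0,0,0,0,0,0.09],
    [1,0,0,0,0,0,0.1],
    [1,0,0,0,0,0,0.1],
    [1,0,0,0,0,0,0.1],
    [1,0,0,0,0,0,0.1],
    [1,0,0,0,0,0,0.1],
    [1,0,0,0,0,0,0.07],
    [1,0,0,0,0,0,0.05],
    [1,0,0,0,0,0,0]
  ]
}}

```text
time_s: 21.95
eef_pos: [562.4, -150.1, 152.8]
ee_rot: [0.001, 0.629, 0.777, -0.0]
force: [-0.2, 0.0, 10.2]
grip_width: 0.155
grip_force: 71.5
```

```bash
python3 -c "
from h import *
rep()"
```

```text
t 21.95 tcp [ 562.4 -150.1  152.8] psi 102.06 tilt [ 0.002 -0.002 -1.   ] F [-0.2  0.  10.2] M [-0.1   0.18 -0.02] j [-4.620e-01  5.040e-01  1.430e+00 -1.000e-03  1.205e+00 -6.720e-01] w 0.155 71.4594554901123
```

Call:
{"op": "send_rows", "data": {
  "targets": [
    [1,0,0,0,0,0,0.04],
    [1,0,0,0,0,0,0.05],
    [1,0,0,0,0,0,0.05],
    [1,0,0,0,0,0,0.05],
    [1,0,0,0,0,0,0.04],
    [1,0,0,0,0,0,0.03],
    [1,0,0,0,0,0,0.02],
    [1,0,0,0,0,0,0.01],
    [1,0,0,0,0,0,0],
    [1,0,0,0,0,0,0]
  ]
}}

```text
time_s: 23.2
eef_pos: [562.4, -150.0, 152.8]
ee_rot: [0.001, 0.734, 0.679, 0.0]
force: [0.2, -0.7, 9.6]
grip_width: 0.151
grip_force: 71.5
```

```bash
python3 -c "
from h import *
rep()"
```

```text
t 23.2 tcp [ 562.4 -150.   152.8] psi 85.48 tilt [ 0.002 -0.002 -1.   ] F [ 0.2 -0.7  9.6] M [-0.04  0.21  0.04] j [-4.620e-01  5.040e-01  1.430e+00 -1.000e-03  1.205e+00 -3.820e-01] w 0.151 71.52665376663208
```

Call:
{"op": "send_rows", "data": {
  "targets": [
    [1,0,0,-0.0005,0,0,0],
    [1,0,0,-0.0005,0,0,0],
    [1,0,0,-0.0005,0,0,0],
    [1,0,0,-0.0005,0,0,0],
    [1,0,0,-0.0005,0,0,0],
    [1,0,0,-0.0005,0,0,0],
    [1,0,0,-0.0005,0,0,0],
    [1,0,0,-0.0005,0,0,0],
    [1,0,0,0,0,0,0],
    [1,0,0,0,0,0,0]
  ]
}}

```text
time_s: 24.45
eef_pos: [562.3, -150.0, 156.3]
ee_rot: [0.001, 0.734, 0.679, 0.0]
force: [1.5, -0.5, 6.5]
grip_width: 0.15
grip_force: 71.0
```

```bash
python3 -c "
from h import *
rep()"
```

```text
t 24.45 tcp [ 562.3 -150.   156.3] psi 85.47 tilt [ 0.002 -0.001 -1.   ] F [ 1.5 -0.5  6.5] M [-0.18 -0.01  0.08] j [-4.620e-01  5.000e-01  1.425e+00 -1.000e-03  1.214e+00 -3.820e-01] w 0.15 70.98198652267456
```

Call:
{"op": "send_rows", "data": {
  "targets": [
    [1,0,0,-0.0002,0,0,0],
    [1,0,0,-0.0002,0,0,0],
    [1,0,0,-0.0002,0,0,0],
    [1,0,0,-0.0002,0,0,0],
    [1,0,0,0,0,0,0],
    [1,0,0,0,0,0,0],
    [1,0,0,0,0,0,0],
    [1,0,0,0,0,0,0],
    [1,0,0,0,0,0,0],
    [1,0,0,0,0,0,0]
  ]
}}

```text
time_s: 25.7
eef_pos: [562.3, -150.0, 157.1]
ee_rot: [0.001, 0.734, 0.679, 0.0]
force: [1.2, -0.4, 5.7]
grip_width: 0.151
grip_force: 70.9
```

```bash
python3 -c "
from h import *
rep()"
```

```text
t 25.7 tcp [ 562.3 -150.   157.1] psi 85.47 tilt [ 0.002 -0.001 -1.   ] F [ 1.2 -0.4  5.7] M [-0.17 -0.03  0.06] j [-4.620e-01  5.000e-01  1.425e+00 -1.000e-03  1.215e+00 -3.820e-01] w 0.151 70.89210391044617
```

Call:
{"op": "send_rows", "data": {
  "targets": [
    [1,0,0,-0.0002,0,0,0],
    [1,0,0,-0.0002,0,0,0],
    [1,0,0,-0.0002,0,0,0],
    [1,0,0,-0.0002,0,0,0],
    [1,0,0,0,0,0,0],
    [1,0,0,0,0,0,0],
    [1,0,0,0,0,0,0],
    [1,0,0,0,0,0,0],
    [1,0,0,0,0,0,0],
    [1,0,0,0,0,0,0]
  ]
}}

```text
time_s: 26.95
eef_pos: [561.9, -149.5, 157.5]
ee_rot: [0.0, 0.734, 0.679, 0.0]
force: [3.1, -4.4, 3.9]
grip_width: 0.151
grip_force: 70.8
```

```bash
python3 -c "
from h import *
rep()"
```

```text
t 26.95 tcp [ 561.9 -149.5  157.5] psi 85.47 tilt [ 0. -0. -1.] F [ 3.1 -4.4  3.9] M [-0.81 -0.6   0.04] j [-0.461  0.499  1.424 -0.     1.218 -0.382] w 0.151 70.82559943199158
```

The lugs have met the pocket roof: the rise stalls and the force falls off. Release.

Call:
{"op": "send_rows", "data": {
  "targets": [
    [0.4,0,0,0,0,0,0],
    [0,0,0,0,0,0,0],
    [0,0,0,0,0,0,0],
    [0,0,0,0,0,0,0],
    [0,0,0,0,0,0,0],
    [0,0,0,0,0,0,0],
    [0,0,0,0,0,0,0],
    [0,0,0,-0.002,0,0,0],
    [0,0,0,-0.004,0,0,0],
    [0,0,0,-0.006,0,0,0]
  ]
}}

```text
time_s: 28.2
eef_pos: [561.8, -149.4, 169.8]
ee_rot: [-0.0, 0.734, 0.679, -0.0]
force: [1.2, 0.8, -0.7]
grip_width: 0.504
grip_force: 0.0
```

Call:
{"op": "send_rows", "data": {
  "targets": [
    [0,0,0,-0.01,0,0,0],
    [0,0,0,-0.015,0,0,0],
    [0,0,0,-0.015,0,0,0],
    [0,0,0,-0.015,0,0,0],
    [0,0,0,-0.015,0,0,0],
    [0,0,0,-0.015,0,0,0],
    [0,0,0,-0.015,0,0,0],
    [0,0,0,-0.01,0,0,0],
    [0,0,0,0,0,0,0],
    [0,0,0,0,0,0,0]
  ]
}}

```text
time_s: 29.45
eef_pos: [561.7, -149.3, 278.8]
ee_rot: [-0.0, 0.734, 0.679, -0.0]
force: [0.3, -0.1, 0.5]
grip_width: 0.499
grip_force: 0.0
```

Run:
```python
from h import *
s=rep()
S=cap('side');W=cap('wrist')
cr=lambda p,b,k:cv2.resize(p['img'][b[1]:b[3],b[0]:b[2]],None,fx=k,fy=k,interpolation=2)
a=np.hstack([cr(S,(320,250,430,380),400/110),cr(W,(170,60,500,450),400/330)[:473]][:2])if 0 else np.hstack([cr(S,(315,250,435,370),400/120),cr(W,(160,100,480,420),400/320)])
cv2.imwrite('pics/c4.png',a[...,::-1])
```

```text
t 29.45 tcp [ 561.7 -149.3  278.8] psi 85.47 tilt [-0.001  0.    -1.   ] F [ 0.3 -0.1  0.5] M [-0.03  0.03 -0.01] j [-0.461  0.413  1.234  0.     1.496 -0.382] w 0.499 0.0
```

View pics/c4.png

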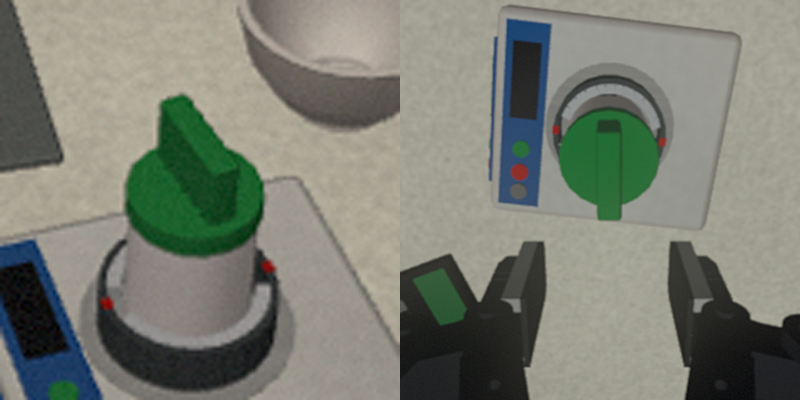

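The jar stands upright in the socket, lid level, with the bar (609,170) almost across the line of the red dots (557,130)–(661,142). The fingers are clear, so I'm handing in.

```bash
python3 -c "
from h import *
print(ctrl.finish_job())"
```

```text
the job is handed in; nothing more can be done
None
```

The green jar is in the mixer's bayonet socket, turned 83.6° clockwise; the stalled rise shows it locked. I let go with the gripper clear and handed in at about 29.5 s, never pushing over about 14 N (1.4 kg) or touching the blue jar or mortar.

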